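# Plug the recorder module into the dock of its thickness

### The job

Pick up the module that stands alone on the square mat, feel its thickness between the fingers, and plug it into the one dock made for that thickness (12, 16 or 20 mm), pressing firmly but without forcing until its contact is fully home; then let go. Do not press it down in a wrong dock, and leave the two modules on the long mat, the geophone and the screwdriver alone.

Things in the scene. Friction and masses are not known exactly. Their poses are not given: they have to be found in the camera images.
- module_a_center (a point): one of three plug-in modules that look alike: upright flat metal boxes, 80 mm long (its x), 120 mm high (its z) and 12, 16 or 20 mm thick (its y; flat, parallel faces). Which module is how thick is not told and each thickness occurs once; the thickness is to be felt by pinching it across the faces. 0.14 to 0.28 kg. This point is its centre, 60 mm above its underside; either way round is right
- module_b_center (a point): one of three plug-in modules that look alike: upright flat metal boxes, 80 mm long (its x), 120 mm high (its z) and 12, 16 or 20 mm thick (its y; flat, parallel faces). Which module is how thick is not told and each thickness occurs once; the thickness is to be felt by pinching it across the faces. 0.14 to 0.28 kg. This point is its centre, 60 mm above its underside; either way round is right
- module_c_center (a point): one of three plug-in modules that look alike: upright flat metal boxes, 80 mm long (its x), 120 mm high (its z) and 12, 16 or 20 mm thick (its y; flat, parallel faces). Which module is how thick is not told and each thickness occurs once; the thickness is to be felt by pinching it across the faces. 0.14 to 0.28 kg. This point is its centre, 60 mm above its underside; either way round is right
- dock_12_mouth (a point): centre of the slot's mouth, at the top face of the fixed docking block for the 12 mm module, one of three alike but for slot width. Block 120 x 75 x 75 mm; the slot is open at the top, 82 mm long (x) and 14 mm wide (y), with a 4 mm bevel round the mouth (z up)
- shoe_left_12 (a joint): how far the lightly sprung (0.5 to 2 N) shoe on the +y wall of the 12 mm dock's slot is pushed into its wall: 0.001 to 0.003 m by a module of the right thickness; one too thin cannot press both of the slot's shoes. 12 mm long, it ramps in from 4 to 17 mm below the mouth and there stands 3 mm into the slot
- shoe_right_12 (a joint): how far the lightly sprung (0.5 to 2 N) shoe on the -y wall of the 12 mm dock's slot is pushed into its wall: 0.001 to 0.003 m by a module of the right thickness; one too thin cannot press both of the slot's shoes. 12 mm long, it ramps in from 4 to 17 mm below the mouth and there stands 3 mm into the slot
- contact_12 (a joint): how far the stiff contact block deep in the 12 mm dock has been pushed down: 0 untouched, 0.006 m fully home. Its height is hidden and differs: a module's underside first meets it 27 to 51 mm below the mouth, needs about 8 to 10 N of push for 6 mm more, then stops hard. It stays where it is left; over 32 N is forcing
- dock_16_mouth (a point): centre of the slot's mouth, at the top face of the fixed docking block for the 16 mm module, one of three alike but for slot width. Block 120 x 75 x 75 mm; the slot is open at the top, 82 mm long (x) and 18 mm wide (y), with a 4 mm bevel round the mouth (z up)
- shoe_left_16 (a joint): how far the lightly sprung (0.5 to 2 N) shoe on the +y wall of the 16 mm dock's slot is pushed into its wall: 0.001 to 0.003 m by a module of the right thickness; one too thin cannot press both of the slot's shoes. 12 mm long, it ramps in from 4 to 17 mm below the mouth and there stands 3 mm into the slot
- shoe_right_16 (a joint): how far the lightly sprung (0.5 to 2 N) shoe on the -y wall of the 16 mm dock's slot is pushed into its wall: 0.001 to 0.003 m by a module of the right thickness; one too thin cannot press both of the slot's shoes. 12 mm long, it ramps in from 4 to 17 mm below the mouth and there stands 3 mm into the slot
- contact_16 (a joint): how far the stiff contact block deep in the 16 mm dock has been pushed down: 0 untouched, 0.006 m fully home. Its height is hidden and differs: a module's underside first meets it 27 to 51 mm below the mouth, needs about 8 to 10 N of push for 6 mm more, then stops hard. It stays where it is left; over 32 N is forcing
- dock_20_mouth (a point): centre of the slot's mouth, at the top face of the fixed docking block for the 20 mm module, one of three alike but for slot width. Block 120 x 75 x 75 mm; the slot is open at the top, 82 mm long (x) and 22 mm wide (y), with a 4 mm bevel round the mouth (z up)
- shoe_left_20 (a joint): how far the lightly sprung (0.5 to 2 N) shoe on the +y wall of the 20 mm dock's slot is pushed into its wall: 0.001 to 0.003 m by a module of the right thickness; one too thin cannot press both of the slot's shoes. 12 mm long, it ramps in from 4 to 17 mm below the mouth and there stands 3 mm into the slot
- shoe_right_20 (a joint): how far the lightly sprung (0.5 to 2 N) shoe on the -y wall of the 20 mm dock's slot is pushed into its wall: 0.001 to 0.003 m by a module of the right thickness; one too thin cannot press both of the slot's shoes. 12 mm long, it ramps in from 4 to 17 mm below the mouth and there stands 3 mm into the slot
- contact_20 (a joint): how far the stiff contact block deep in the 20 mm dock has been pushed down: 0 untouched, 0.006 m fully home. Its height is hidden and differs: a module's underside first meets it 27 to 51 mm below the mouth, needs about 8 to 10 N of push for 6 mm more, then stops hard. It stays where it is left; over 32 N is forcing
- mat_work: thin rubber mat 120 x 120 x 4 mm, fixed, on the bench at the robot's right; one module stands on it alone: the one to plug in. Origin: centre of its underside
- mat_store: long thin rubber mat 260 x 100 x 4 mm, fixed, farther right; the other two modules stand on it. Origin: centre of its underside, x along its length
- geophone_center (a point): loose round black geophone with a steel cap, 52 mm across and 67 mm high, not to be disturbed. This point is half-way up
- screwdriver_grip (a point): screwdriver lying loose on the bench, not to be disturbed. This point is on its handle
Not all that is in view belongs to the job. What is shaped like the part that bears module_b_center but yellow is not meant. Leave any blue look-alike of the part that bears module_c_center alone.

How it is judged:
On the way, in this order (a step that is already met when the one before it is completed fails the run):
1. a module is gripped and lifted clear of its mat (((height (world z) of module_a_center above 0.095 m and contact force between the fingers and module_a above 5 N) or (height (world z) of module_b_center above 0.095 m and contact force between the fingers and module_b above 5 N) or (height (world z) of module_c_center above 0.095 m and contact force between the fingers and module_c above 5 N))), for 0.2 s.
2. the module is pressed by the robot, upright in the dock of its own thickness, until the contact is home (((((value of joint contact_12 above 0.005 m and value of joint each of shoe_left_12, shoe_right_12 above 0.0007 m and horizontal distance between module_a_center and dock_12_mouth below 0.009 m and angle between the y axis of module_a_center and the y axis of dock_12_mouth, either way round below 0.06 rad and angle between module_a_center's own z axis and vertical below 0.1 rad) or (value of joint contact_16 above 0.005 m and value of joint each of shoe_left_16, shoe_right_16 above 0.0007 m and horizontal distance between module_a_center and dock_16_mouth below 0.009 m and angle between the y axis of module_a_center and the y axis of dock_16_mouth, either way round below 0.06 rad and angle between module_a_center's own z axis and vertical below 0.1 rad) or (value of joint contact_20 above 0.005 m and value of joint each of shoe_left_20, shoe_right_20 above 0.0007 m and horizontal distance between module_a_center and dock_20_mouth below 0.009 m and angle between the y axis of module_a_center and the y axis of dock_20_mouth, either way round below 0.06 rad and angle between module_a_center's own z axis and vertical below 0.1 rad)) and contact force between the fingers and module_a above 2 N) or (((value of joint contact_12 above 0.005 m and value of joint each of shoe_left_12, shoe_right_12 above 0.0007 m and horizontal distance between module_b_center and dock_12_mouth below 0.009 m and angle between the y axis of module_b_center and the y axis of dock_12_mouth, either way round below 0.06 rad and angle between module_b_center's own z axis and vertical below 0.1 rad) or (value of joint contact_16 above 0.005 m and value of joint each of shoe_left_16, shoe_right_16 above 0.0007 m and horizontal distance between module_b_center and dock_16_mouth below 0.009 m and angle between the y axis of module_b_center and the y axis of dock_16_mouth, either way round below 0.06 rad and angle between module_b_center's own z axis and vertical below 0.1 rad) or (value of joint contact_20 above 0.005 m and value of joint each of shoe_left_20, shoe_right_20 above 0.0007 m and horizontal distance between module_b_center and dock_20_mouth below 0.009 m and angle between the y axis of module_b_center and the y axis of dock_20_mouth, either way round below 0.06 rad and angle between module_b_center's own z axis and vertical below 0.1 rad)) and contact force between the fingers and module_b above 2 N) or (((value of joint contact_12 above 0.005 m and value of joint each of shoe_left_12, shoe_right_12 above 0.0007 m and horizontal distance between module_c_center and dock_12_mouth below 0.009 m and angle between the y axis of module_c_center and the y axis of dock_12_mouth, either way round below 0.06 rad and angle between module_c_center's own z axis and vertical below 0.1 rad) or (value of joint contact_16 above 0.005 m and value of joint each of shoe_left_16, shoe_right_16 above 0.0007 m and horizontal distance between module_c_center and dock_16_mouth below 0.009 m and angle between the y axis of module_c_center and the y axis of dock_16_mouth, either way round below 0.06 rad and angle between module_c_center's own z axis and vertical below 0.1 rad) or (value of joint contact_20 above 0.005 m and value of joint each of shoe_left_20, shoe_right_20 above 0.0007 m and horizontal distance between module_c_center and dock_20_mouth below 0.009 m and angle between the y axis of module_c_center and the y axis of dock_20_mouth, either way round below 0.06 rad and angle between module_c_center's own z axis and vertical below 0.1 rad)) and contact force between the fingers and module_c above 2 N))), for 0.1 s.
At the end, for the whole second after the job is handed in: The module from the square mat is at rest in the dock of its thickness: both shoes in over 0.7 mm, contact down over 5 of 6 mm, within 9 mm of the slot from above, in line (0.06 rad) and upright (0.1 rad). The others stand upright on the long mat; the other contacts are down under 2 mm (((((value of joint contact_12 above 0.005 m and value of joint each of shoe_left_12, shoe_right_12 above 0.0007 m and horizontal distance between module_a_center and dock_12_mouth below 0.009 m and angle between the y axis of module_a_center and the y axis of dock_12_mouth, either way round below 0.06 rad and angle between module_a_center's own z axis and vertical below 0.1 rad and value of joint each of contact_16, contact_20 below 0.002 m) or (value of joint contact_16 above 0.005 m and value of joint each of shoe_left_16, shoe_right_16 above 0.0007 m and horizontal distance between module_a_center and dock_16_mouth below 0.009 m and angle between the y axis of module_a_center and the y axis of dock_16_mouth, either way round below 0.06 rad and angle between module_a_center's own z axis and vertical below 0.1 rad and value of joint each of contact_12, contact_20 below 0.002 m) or (value of joint contact_20 above 0.005 m and value of joint each of shoe_left_20, shoe_right_20 above 0.0007 m and horizontal distance between module_a_center and dock_20_mouth below 0.009 m and angle between the y axis of module_a_center and the y axis of dock_20_mouth, either way round below 0.06 rad and angle between module_a_center's own z axis and vertical below 0.1 rad and value of joint each of contact_12, contact_16 below 0.002 m)) and linear speed of module_a below 0.02 m/s and x of module_b_center in the frame of mat_store between -0.13 and 0.13 m and y of module_b_center in the frame of mat_store between -0.06 and 0.06 m and angle between each of module_b_center, module_c_center's own z axis and vertical below 0.1 rad and x of module_c_center in the frame of mat_store between -0.13 and 0.13 m and y of module_c_center in the frame of mat_store between -0.06 and 0.06 m) or (((value of joint contact_12 above 0.005 m and value of joint each of shoe_left_12, shoe_right_12 above 0.0007 m and horizontal distance between module_b_center and dock_12_mouth below 0.009 m and angle between the y axis of module_b_center and the y axis of dock_12_mouth, either way round below 0.06 rad and angle between module_b_center's own z axis and vertical below 0.1 rad and value of joint each of contact_16, contact_20 below 0.002 m) or (value of joint contact_16 above 0.005 m and value of joint each of shoe_left_16, shoe_right_16 above 0.0007 m and horizontal distance between module_b_center and dock_16_mouth below 0.009 m and angle between the y axis of module_b_center and the y axis of dock_16_mouth, either way round below 0.06 rad and angle between module_b_center's own z axis and vertical below 0.1 rad and value of joint each of contact_12, contact_20 below 0.002 m) or (value of joint contact_20 above 0.005 m and value of joint each of shoe_left_20, shoe_right_20 above 0.0007 m and horizontal distance between module_b_center and dock_20_mouth below 0.009 m and angle between the y axis of module_b_center and the y axis of dock_20_mouth, either way round below 0.06 rad and angle between module_b_center's own z axis and vertical below 0.1 rad and value of joint each of contact_12, contact_16 below 0.002 m)) and linear speed of module_b below 0.02 m/s and x of module_a_center in the frame of mat_store between -0.13 and 0.13 m and y of module_a_center in the frame of mat_store between -0.06 and 0.06 m and angle between each of module_a_center, module_c_center's own z axis and vertical below 0.1 rad and x of module_c_center in the frame of mat_store between -0.13 and 0.13 m and y of module_c_center in the frame of mat_store between -0.06 and 0.06 m) or (((value of joint contact_12 above 0.005 m and value of joint each of shoe_left_12, shoe_right_12 above 0.0007 m and horizontal distance between module_c_center and dock_12_mouth below 0.009 m and angle between the y axis of module_c_center and the y axis of dock_12_mouth, either way round below 0.06 rad and angle between module_c_center's own z axis and vertical below 0.1 rad and value of joint each of contact_16, contact_20 below 0.002 m) or (value of joint contact_16 above 0.005 m and value of joint each of shoe_left_16, shoe_right_16 above 0.0007 m and horizontal distance between module_c_center and dock_16_mouth below 0.009 m and angle between the y axis of module_c_center and the y axis of dock_16_mouth, either way round below 0.06 rad and angle between module_c_center's own z axis and vertical below 0.1 rad and value of joint each of contact_12, contact_20 below 0.002 m) or (value of joint contact_20 above 0.005 m and value of joint each of shoe_left_20, shoe_right_20 above 0.0007 m and horizontal distance between module_c_center and dock_20_mouth below 0.009 m and angle between the y axis of module_c_center and the y axis of dock_20_mouth, either way round below 0.06 rad and angle between module_c_center's own z axis and vertical below 0.1 rad and value of joint each of contact_12, contact_16 below 0.002 m)) and linear speed of module_c below 0.02 m/s and x of module_a_center in the frame of mat_store between -0.13 and 0.13 m and y of module_a_center in the frame of mat_store between -0.06 and 0.06 m and angle between each of module_a_center, module_b_center's own z axis and vertical below 0.1 rad and x of module_b_center in the frame of mat_store between -0.13 and 0.13 m and y of module_b_center in the frame of mat_store between -0.06 and 0.06 m))); the robot touches nothing.
It fails at once if the module is forced: more than 32 N between a module and a dock (contact force between any of module_a, module_b, module_c and dock_12 above 32 N or contact force between any of module_a, module_b, module_c and dock_16 above 32 N or contact force between any of module_a, module_b, module_c and dock_20 above 32 N).
It fails at once if a contact is pushed down over 2 mm while its dock's two side shoes are not both pressed (a module too thin for that dock) ((value of joint contact_12 above 0.002 m and value of joint any of shoe_left_12, shoe_right_12 below 0.0003 m) or (value of joint contact_16 above 0.002 m and value of joint any of shoe_left_16, shoe_right_16 below 0.0003 m) or (value of joint contact_20 above 0.002 m and value of joint any of shoe_left_20, shoe_right_20 below 0.0003 m)).
It fails at once if a module is tipped over (angle between any of module_a_center, module_b_center, module_c_center's own z axis and vertical above 0.9 rad).
It fails at once if a second module is moved by more than 30 mm (distance of each of module_a_center, module_b_center from where it was at the start of the episode above 0.03 m or distance of each of module_a_center, module_c_center from where it was at the start of the episode above 0.03 m or distance of each of module_b_center, module_c_center from where it was at the start of the episode above 0.03 m).
It fails at once if the geophone or the screwdriver is moved by more than 30 mm (distance of any of geophone_center, screwdriver_grip from where it was at the start of the episode above 0.03 m).
It also fails if it takes over 48 s, if anything falls off the work surface, if the arm or the gripper's body presses on something with over 40 N, if the wrist force passes 120 N, or if a joint passes its speed limit or range.

### The arm

A 7-joint arm with a two-finger parallel gripper is mounted at the origin on the work surface. World frame = base frame: x ahead of the robot, y to its left, z up, the work surface at z = 0. Lengths are in m, angles in rad, forces in N, time in s.
With the tool pointing down it reaches from about 0.425 to 0.95 m from the base axis. Payload 16.7 kg.
Tool frame: the origin (TCP) lies at the very end of the fingers, on their centre line; the grasp point (between the pads) lies 19 mm behind it (robot.tcp_to_grasp is the distance from the TCP to the grasp point, in m); z points along the fingers, y is the line along which they close (so a half turn about z gives the same grasp; the last joint's range is limited). The gripper opens to 94 mm and grips with 3 to 60 N. Pads are 16 mm wide; open, the fingers measure 119 mm over their backs; the gripper's body (75 mm by 177 mm) begins 78 mm behind the grasp point.
Start: joints at [-1.438, 0.426, 0.074, 1.606, -0.034, 1.111, -0.067], TCP at [0.188, 0.648, 0.205] pointing down, gripper open.
Joint ranges: [-2.85, 2.85], [-0.5, 2.14], [-1.23, 1.37], [0.21, 2.46], [-1.02, 4.16], [0.16, 2.05], [-2.73, 2.73]. Speed limits (rad/s): [1.89, 1.89, 2.39, 2.39, 3.01, 3.01, 3.01].

### API

Orientations are given as a unit quaternion [x, y, z, w].
In Python, from cell import robot, monitor, vision, workorder gives the robot as it stands. The module is installed in compiled form; this text tells all that it offers. Calls block until the motion is done:
- robot.move_ptp(position, orientation): joint-space move of the TCP to a pose.
- robot.servo_line(position, frame=None, speed=0.15): straight line of the TCP; frame=None keeps the orientation; speed is the mean speed in m/s.
- robot.movej(angles): joint-space move.
- robot.set_gripper(opening): opening from 0.0 (shut) to 1.0 (fully open); the grip force is fixed at half the most; returns when the fingers have stopped.
- robot.pause(seconds).
- robot.solve_ik(position, orientation): joint angles nearest the present ones, or None.
- monitor.get_obs(): the state.
- vision.get_image(name): name is "side" or "top" or "wrist"; returns a dict with "img" (384x512x3 uint8, red, green, blue), "K" (3x3 intrinsics, pixels), "world_from_camera" (4x4, takes a point from camera to world coordinates). Camera axes: x right, y down, z forward; pixel columns grow to the right and rows downward; lengths in m; the calibration is good to about 2 mm. A picture is of the moment at which its call begins. There is no depth.
A pose or a line that the arm cannot do raises robot.IKError and nothing moves.
- workorder.hand_in(): hands the job in; it is judged then, once.
The state is a dict: "clock": time; "qpos": joint angles; "joint_velocities": joint speeds; "tau": joint torques, N m; "tool_pos": TCP position; "tool_rot": TCP orientation; "contact_force": force on the tool from outside, world axes, zero at the start; "wrist_torque": the same for the moment, N m; "finger_gap": opening from 0.0 (shut) to 1.0 (fully open); "gripper_force": force on a finger pad.
Only numpy, scipy, OpenCV 4.12 (cv2) and the standard library are available. Lean on these libraries where they do the work, as an engineer would, in place of code of your own. Each camera call takes 0.05 s, during which the arm holds its last target. There are 200 camera calls.

## Working session

There is one attempt and no reset: what is moved stays moved. The work goes in short steps, each a Python script; the robot and the scene stay as the last script left them, time stands still between calls to the robot, and variables do not carry over. Pictures are saved under pics/ and viewed, at most 10 in all, crops included, and the job is handed in when it is done.

```bash
mkdir -p pics
python3 - <<'E'
from cell import robot, monitor, vision
import cv2
for n in ("top","side"):
    d=vision.get_image(n); cv2.imwrite(f"pics/{n}0.png",cv2.resize(d["img"][:,:,::-1],(800,600),interpolation=cv2.INTER_CUBIC))
    print(n,d["K"].round(1).tolist(),d["world_from_camera"].round(4).tolist())
o=monitor.get_obs(); print({k:o[k] for k in ("clock","tool_pos","tool_rot","contact_force","finger_gap")}, robot.tcp_to_grasp)
E
```

```text
top [[499.2, 0.0, 262.8], [0.0, 499.2, 179.7], [0.0, 0.0, 1.0]] [[0.003, -0.9884, 0.1516, 0.3046], [-0.9998, -0.0056, -0.0164, -0.0055], [0.0171, -0.1516, -0.9883, 1.4934], [0.0, 0.0, 0.0, 1.0]]
side [[371.5, 0.0, 254.4], [0.0, 371.5, 203.1], [0.0, 0.0, 1.0]] [[0.7794, -0.3875, 0.4924, 0.0147], [-0.6264, -0.4653, 0.6253, -0.6654], [-0.0132, -0.7958, -0.6054, 0.7417], [0.0, 0.0, 0.0, 1.0]]
{'clock': 0.1, 'tool_pos': array([0.1882698 , 0.64781074, 0.20485816]), 'tool_rot': array([ 1.40937318e-01,  9.90018362e-01, -5.59740371e-04, -3.51397785e-05]), 'contact_force': array([-0.96044553,  0.05137415,  0.29910839]), 'finger_gap': 1.0022009437636235} 0.0188
```

View pics/top0.png

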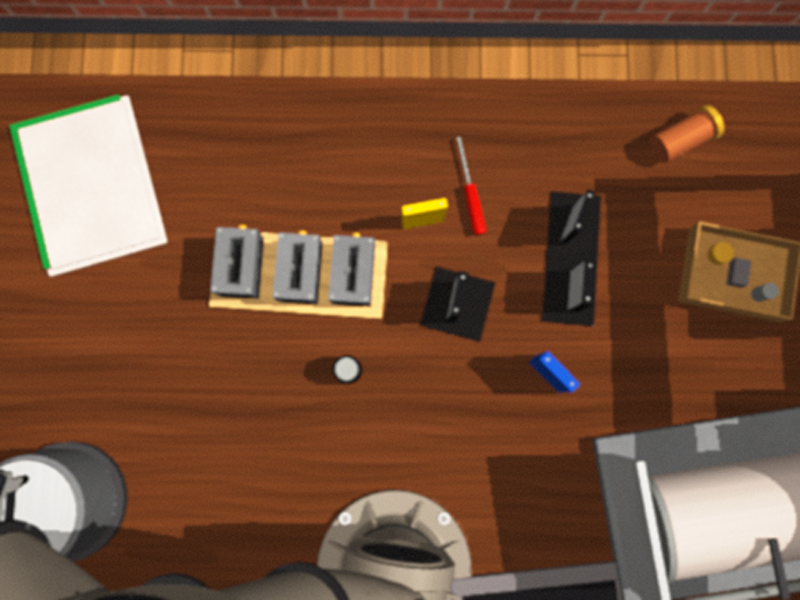

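View pics/side0.png

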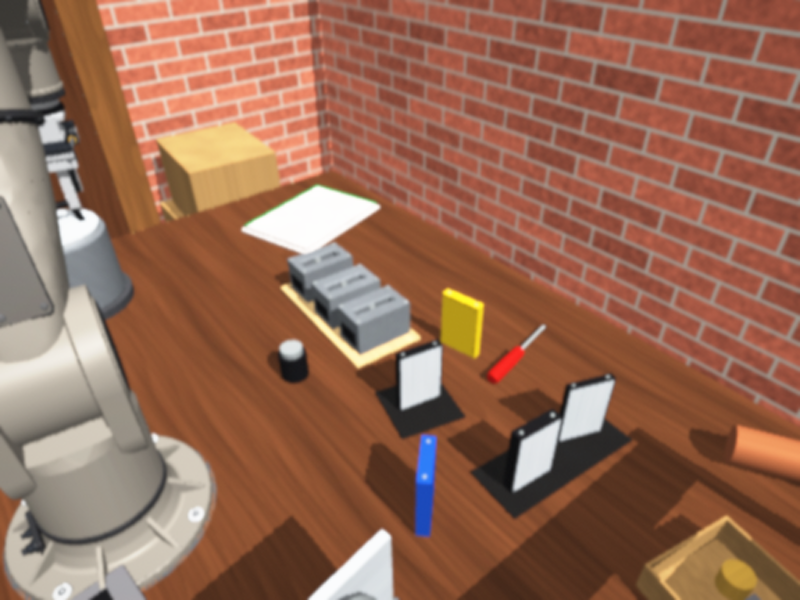

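The top view shows the lone module's top edge from about (462,275) to (455,311). The docks are at (237,262), (297,268) and (352,270), with the geophone at (347,369). The yellow block (425,213) and blue block (556,371) are look-alikes. Next I'll look from above the docks and the module with the wrist camera.

```bash
cat > h.py <<'E'
import numpy as np, cv2
from cell import robot, monitor, vision, workorder
from scipy.spatial.transform import Rotation as R
def q(phi):  # tool down, tool y (closing) along angle phi
    th=(phi+np.pi/2)/2; return np.array([np.cos(th),np.sin(th),0,0])
def ray(d,u,v,z):
    T=d["world_from_camera"]; r=T[:3,:3]@np.linalg.inv(d["K"])@[u,v,1.]
    return T[:3,3]+r*(z-T[2,3])/r[2]
def proj(d,p):
    T=d["world_from_camera"]; c=T[:3,:3].T@(np.array(p)-T[:3,3]); w=d["K"]@c; return w[:2]/w[2]
def shot(n,name,s=None):
    d=vision.get_image(n); im=d["img"][:,:,::-1]
    cv2.imwrite(f"pics/{name}.png",cv2.resize(im,(800,600),interpolation=cv2.INTER_CUBIC)); np.savez(f"pics/{name}.npz",**d); return d
E
python3 - <<'E'
from h import *
print(R.from_quat(q(np.pi/2)).as_matrix().round(3).tolist())
d=vision.get_image("top"); k=512/800
for nm,u,v,z in (("m1",462,275,.124),("m2",455,311,.124),("d1",237,262,.09),("d2",297,268,.09),("d3",352,270,.09),("geo",347,369,.067),("yel",425,213,.12)):
    print(nm,ray(d,u*k,v*k,z).round(3))
robot.move_ptp([0.42,0.20,0.42],q(np.pi/2)); 
d=shot("wrist","w1"); o=monitor.get_obs(); print(o["clock"],o["tool_pos"],o["qpos"].round(2)); T=d["world_from_camera"];print(d["K"].round(1).tolist(),T.round(3).tolist())
E
```

```text
[[-1.0, 0.0, 0.0], [0.0, 1.0, 0.0], [0.0, 0.0, -1.0]]
m1 [ 0.526 -0.12   0.124]
m2 [ 0.461 -0.107  0.124]
d1 [0.553 0.287 0.09 ]
d2 [0.542 0.178 0.09 ]
d3 [0.539 0.078 0.09 ]
geo [0.361 0.086 0.067]
yel [ 0.639 -0.054  0.12 ]
2.175 [0.4197711  0.20083544 0.41956962] [-0.98 -0.08  0.37  1.75  0.03  1.47  0.96]
[[278.9, 0.0, 256.8], [0.0, 278.9, 188.5], [0.0, 0.0, 1.0]] [[-0.001, 0.971, 0.239, 0.35], [1.0, 0.001, -0.001, 0.203], [-0.002, 0.239, -0.971, 0.598], [0.0, 0.0, 0.0, 1.0]]
```

View pics/w1.png

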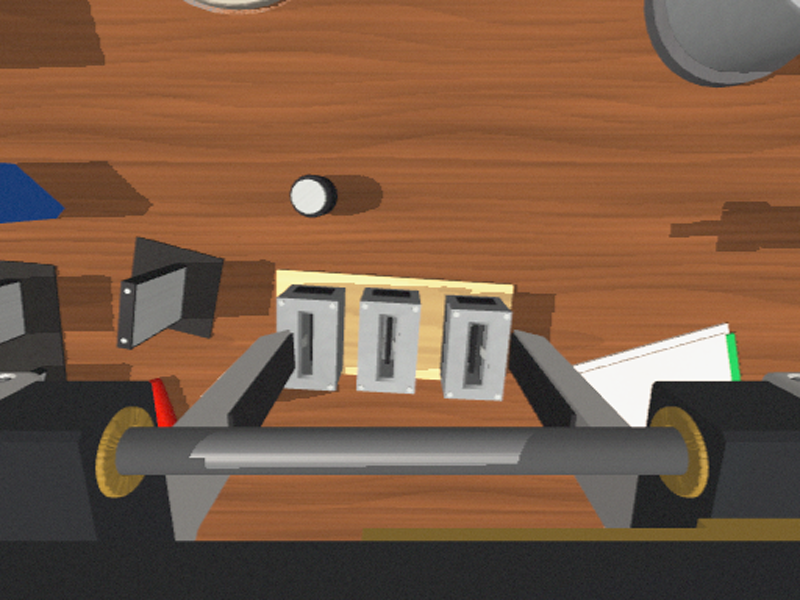

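The wrist view shows three slots. The right one looks widest and the middle one narrowest. The module's top screws are at (126,290) and (124,343). I'll triangulate roughly, then look at the docks from close by, then at the module.

Run:
```python
from h import *
d=np.load("pics/w1.npz"); k=.64
for p in ((126,290,.124),(124,343,.124),(284,289,.09),(338,289,.09),(334,389,.09),(278,385,.09),(453,299,.09),(508,299,.09),(503,398,.09),(447,396,.09)): print(ray(d,p[0]*k,p[1]*k,p[2]).round(4))
robot.move_ptp([0.45,0.185,0.27],q(np.pi/2)); d=shot("wrist","w2")
robot.move_ptp([0.43,-0.113,0.25],q(np.pi/2-.197)); d=shot("wrist","w3"); o=monitor.get_obs(); print(o["clock"],o["tool_pos"],o["qpos"].round(2))
```

```text
[ 0.4618 -0.1057  0.124 ]
[ 0.5246 -0.1175  0.124 ]
[0.4684 0.0617 0.09  ]
[0.4683 0.1263 0.09  ]
[0.5985 0.1169 0.09  ]
[0.5932 0.0462 0.09  ]
[0.4805 0.2643 0.09  ]
[0.4804 0.3305 0.09  ]
[0.6106 0.3319 0.09  ]
[0.608  0.2604 0.09  ]
4.0833 [ 0.43068284 -0.11160104  0.25018731] [-0.69 -0.06  0.78  2.07  0.04  1.11  1.45]
```

View pics/w2.png

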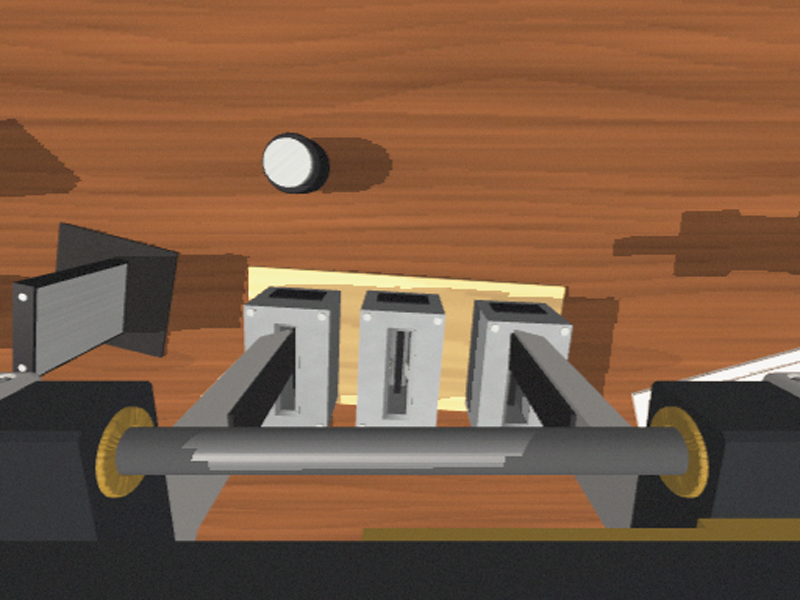

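View pics/w3.png

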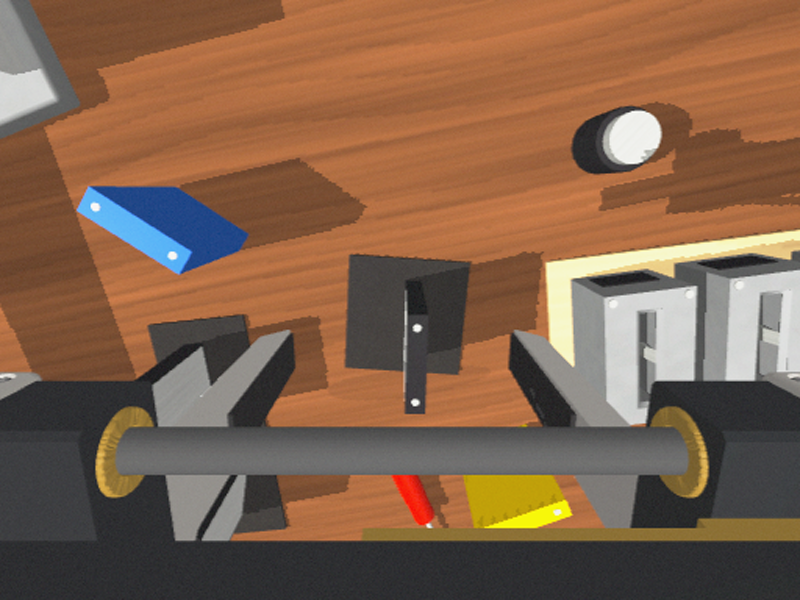

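Module screws are at (417,327) and (415,402) in w3, so my yaw estimate is good. In w2 the middle dock's slot is at about (397,373). Now I'll triangulate and grip.

Run:
```python
from h import *
k=.64
d=np.load("pics/w3.npz"); a=ray(d,417*k,327*k,.124); b=ray(d,415*k,402*k,.124); print("mod",a.round(4),b.round(4),np.linalg.norm(a-b),np.arctan2(*(b-a)[1::-1]))
# dock top height: triangulate screws w1 vs w2 (middle dock near screws) 
w1=np.load("pics/w1.npz"); w2=np.load("pics/w2.npz")
for z in (.08,.09,.1,.11,.12):
    print(z, ray(w1,363.5*k,293*k,z)[:2].round(4),ray(w2,368*k,315*k,z)[:2].round(4), ray(w1,416*k,295*k,z)[:2].round(4),ray(w2,436*k,317*k,z)[:2].round(4))
m=(a+b)/2; phi=np.pi/2+np.arctan2(*(b-a)[1::-1]); print(m,phi)
robot.servo_line([m[0],m[1],.17],q(phi)); robot.servo_line([m[0],m[1],.084],q(phi),speed=.1)
print(monitor.get_obs()["contact_force"].round(2))
robot.set_gripper(0.0); robot.pause(.2)
o=monitor.get_obs(); print(o["clock"],o["finger_gap"],o["finger_gap"]*94,o["gripper_force"],o["tool_pos"].round(4),o["contact_force"].round(2))
```

```text
mod [ 0.4621 -0.1048  0.124 ] [ 0.5211 -0.1175  0.124 ] 0.06035582659321729 -0.2117269136361309
0.08 [0.4756 0.1558] [0.4902 0.1578] [0.478  0.2201] [0.492  0.2179]
0.09 [0.4732 0.1568] [0.4873 0.1586] [0.4756 0.2197] [0.489  0.2171]
0.1 [0.4707 0.1577] [0.4843 0.1594] [0.4731 0.2194] [0.486  0.2163]
0.11 [0.4683 0.1586] [0.4813 0.1602] [0.4706 0.2191] [0.483  0.2154]
0.12 [0.4659 0.1595] [0.4783 0.161 ] [0.4681 0.2187] [0.4799 0.2146]
[ 0.49157497 -0.11113492  0.124     ] 1.3590694131587657
[ 0.48  1.12 -0.29]
7.2917 0.16918553028701186 15.903439846979115 29.999669194221497 [ 0.4915 -0.1111  0.084 ] [ 0.73  0.1  -0.02]
```

The gap is 15.9 mm, so this is the 16 mm module. Next I'll lift it and look at the docks from beside them.

Run:
```python
from h import *
o=monitor.get_obs(); p=o["tool_pos"]
robot.servo_line([p[0],p[1],.27],speed=.15); robot.pause(.1)
o=monitor.get_obs(); print(o["contact_force"].round(2),o["finger_gap"]*94)
robot.servo_line([.505,-.01,.27],q(np.pi/2-.06)); robot.pause(.2)
d=shot("wrist","w4"); print(monitor.get_obs()["clock"])
im=d["img"][150:320,220:490,::-1]; cv2.imwrite("pics/w4c.png",cv2.resize(im,None,fx=2.96,fy=2.96,interpolation=cv2.INTER_CUBIC))
```

```text
[ 0.7   0.74 -2.51] 15.794464861943128
9.8667
```

View pics/w4.png

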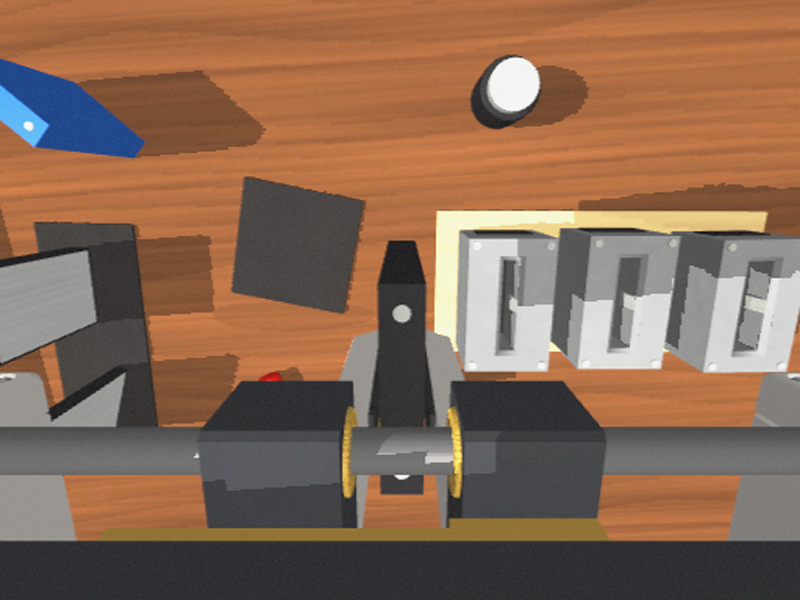

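View pics/w4c.png

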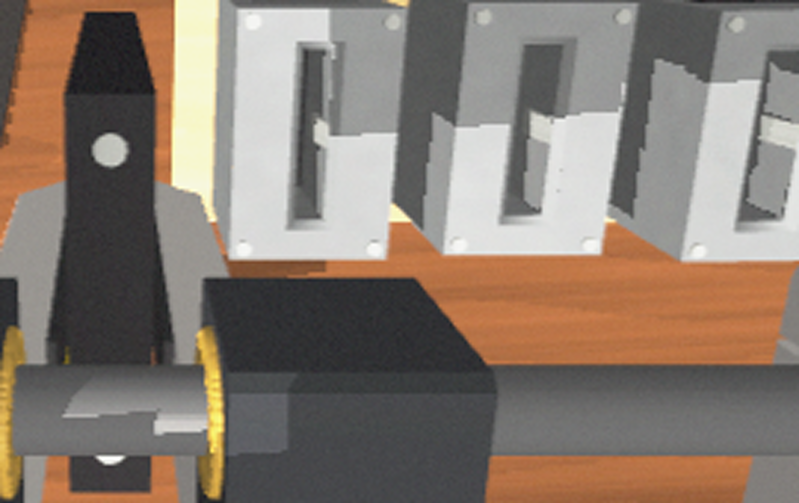

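The three slots look alike and are partly shadowed. I'll rectify the dock tops from w1 and w4 to compare their widths.

```bash
cat > rect.py <<'E'
from h import *
def rect(d,cx,cy,z,w=.11,h=.15,s=2200):
    # output: cols = +y, rows = +x
    W,H=int(w*s),int(h*s)
    P=[(cx-h/2,cy-w/2,z),(cx-h/2,cy+w/2,z),(cx+h/2,cy+w/2,z),(cx+h/2,cy-w/2,z)]
    M=cv2.getPerspectiveTransform(np.float32([proj(d,p) for p in P]),np.float32([(0,0),(W,0),(W,H),(0,H)]))
    o=cv2.warpPerspective(d["img"][:,:,::-1].copy(),M,(W,H),flags=cv2.INTER_CUBIC); return o
E
python3 - <<'E'
from rect import *
w1=np.load("pics/w1.npz"); w4=np.load("pics/w4.npz"); k=.64
k4=1/2.96
def s4(u,v,z): return ray(w4,220+u*k4,150+v*k4,z)
for z in (.075,.085,.095,.105):
    print(z,[s4(*p,z)[:2].round(4).tolist() for p in ((253,21),(393,21),(374,248),(245,248))])
    # dock corner width estimates: block near edge left dock crop (232,8)-(408,8), far (228,259)-(388,259)
    c=[s4(*p,z) for p in ((408,10),(388,259),(228,259))]; print(np.linalg.norm(c[0]-c[1]),np.linalg.norm(c[1]-c[2]))
z=.088; D=s4
C=[(.535,.085),(.543,.187),(.548,.290)]
rows=[]
rows.append(np.hstack([rect(w1,*c,z) for c in C])); rows.append(np.hstack([rect(w4,*c,z) for c in C]))
im=np.vstack(rows); print(im.shape)
im=cv2.resize(im,None,fx=min(1,600/im.shape[0]),fy=min(1,600/im.shape[0]),interpolation=cv2.INTER_AREA); cv2.imwrite("pics/rect.png",im)
E
```

```text
0.075 [[0.4878, 0.057], [0.4917, 0.1203], [0.6018, 0.1134], [0.598, 0.0509]]
0.12109554938023497 0.07787947336213553
0.085 [[0.4864, 0.0553], [0.4902, 0.117], [0.5974, 0.1102], [0.5936, 0.0494]]
0.11785198333117859 0.07579345767445216
0.095 [[0.4849, 0.0537], [0.4886, 0.1136], [0.5929, 0.1071], [0.5893, 0.0479]]
0.11460841728212225 0.07370744198676879
0.105 [[0.4835, 0.052], [0.4871, 0.1102], [0.5884, 0.1039], [0.5849, 0.0465]]
0.1113648512330661 0.07162142629908543
(660, 726, 3)
```

View pics/rect.png

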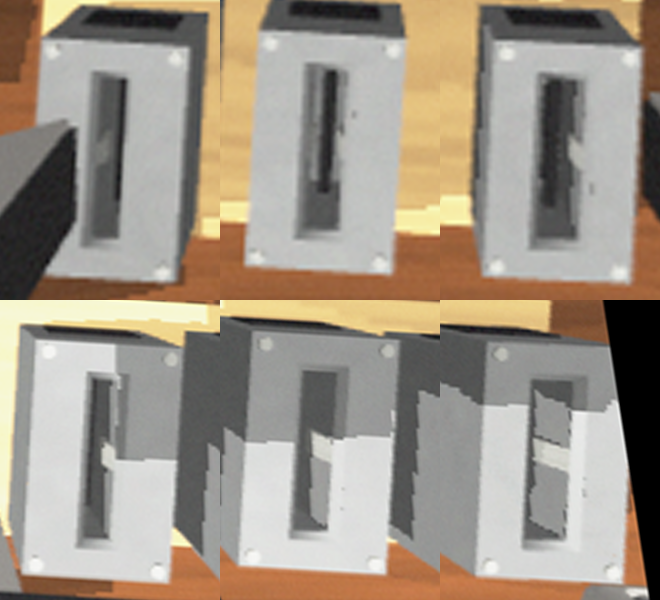

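Rectified at 2 px/mm, the slot widths are about 35, 39 and 46 px. That makes y≈0.08 the 12 mm dock, 0.19 the 16 mm dock and 0.29 the 20 mm dock. I'll take one closer look to confirm and to fix the middle dock's pose.

Run:
```python
from rect import *
robot.servo_line([.505,.10,.27],q(np.pi/2-.06)); robot.pause(.3)
d=shot("wrist","w5"); o=monitor.get_obs(); print(o["clock"],o["tool_pos"].round(4))
k=.64
w4=np.load("pics/w4.npz"); a=ray(w4,402*k,313*k,.31);b=ray(w4,401*k,474*k,.31); print("mod check",a.round(4),b.round(4),((a+b)/2).round(4))
z=.087
im=np.hstack([rect(d,*c,z,w=.09,h=.14,s=3900//1) for c in ((.543,.187),(.548,.290))]); im=cv2.resize(im,(774,602)); im=im[:600]; print(im.shape)
cv2.imwrite("pics/rect5.png",im)
```

```text
11.1 [0.505  0.0996 0.27  ]
mod check [ 0.4754 -0.0072  0.31  ] [ 0.5363 -0.0113  0.31  ] [ 0.5059 -0.0093  0.31  ]
(600, 774, 3)
```

View pics/rect5.png

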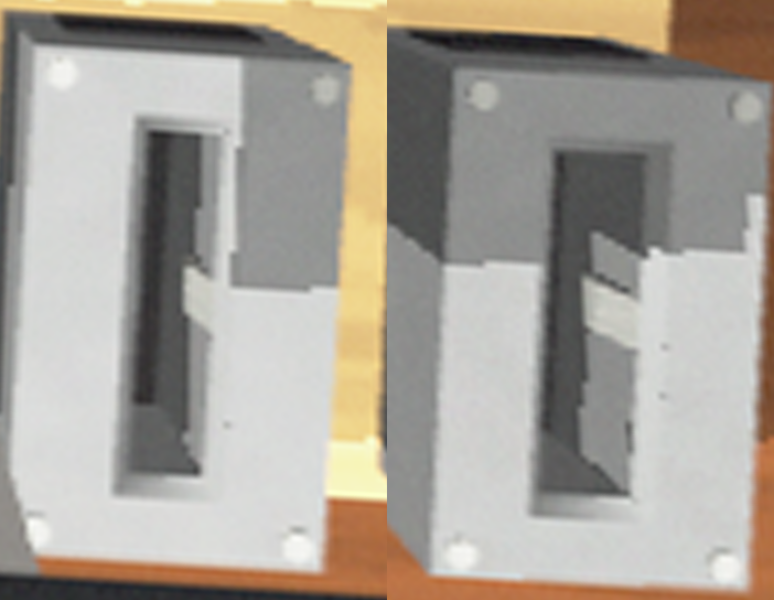

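In the rectified close view the middle dock's slot is about 17–18 mm wide and its bevel 25 mm. The other one is clearly wider, so the middle dock is the 16 mm one. Its screws, (62,72), (325,90), (298,547) and (35,530), give centre (0.545, 0.183) and yaw −0.062. Screw spacing of 61 x 106 mm confirms the top at z≈0.087. Now I'll insert it, watching the force.

```bash
cat > ins.py <<'E'
from h import *
import sys
qq=q(np.pi/2-.062); L=np.zeros(2)
def F():
    return monitor.get_obs()["contact_force"]
def run(xy,z,zend,step,fmax,base,dt=.03,tol=1.5,speed=.02):
    xy=np.array(xy,float)
    while z>zend+1e-6:
        z-=step; robot.servo_line([xy[0],xy[1],z],qq,speed=speed); robot.pause(dt)
        f=F()-base; o=monitor.get_obs(); print(f"{o['clock']:.2f} cmd {z:.4f} z {o['tool_pos'][2]:.4f} xy {xy.round(4)} f {f.round(1)}")
        lat=np.clip(f[:2],-8,8); lat[abs(lat)<tol]=0; xy+=lat*1.5e-4
        if f[2]>fmax or np.hypot(*f[:2])>15: print("STOP"); break
    return xy,z
E
python3 - <<'E'
from ins import *
robot.servo_line([.545,.183,.27],qq); robot.servo_line([.545,.183,.173],qq,speed=.12); robot.pause(.3)
b=F(); print("base",b.round(2),monitor.get_obs()["clock"]); np.save("base.npy",b)
xy,z=run([.545,.183],.173,.146,.0015,8,b); np.save("xy.npy",np.r_[xy,z])
E
```

```text
base [-0.34 -0.38 -2.98] 13.125
13.41 cmd 0.1715 z 0.1714 xy [0.545 0.183] f [ 2.2 -0.   0.3]
13.69 cmd 0.1700 z 0.1699 xy [0.5453 0.183 ] f [0.5 1.3 0.4]
13.97 cmd 0.1685 z 0.1684 xy [0.5453 0.183 ] f [ 1.  -0.4  0.1]
14.26 cmd 0.1670 z 0.1669 xy [0.5453 0.183 ] f [ 0.9 -0.4  0.2]
14.54 cmd 0.1655 z 0.1654 xy [0.5453 0.183 ] f [0.6 0.8 0.8]
14.82 cmd 0.1640 z 0.1639 xy [0.5453 0.183 ] f [-0.4  0.9  0.9]
15.11 cmd 0.1625 z 0.1624 xy [0.5453 0.183 ] f [0.5 0.8 0.2]
15.39 cmd 0.1610 z 0.1609 xy [0.5453 0.183 ] f [-0.1  0.3  0.5]
15.68 cmd 0.1595 z 0.1594 xy [0.5453 0.183 ] f [ 0.9  0.7 -1.4]
15.96 cmd 0.1580 z 0.1580 xy [0.5453 0.183 ] f [0.1 0.9 0.6]
16.24 cmd 0.1565 z 0.1564 xy [0.5453 0.183 ] f [-0.7  0.3  0.4]
16.52 cmd 0.1550 z 0.1549 xy [0.5453 0.183 ] f [-0.1  1.2 -0.1]
16.81 cmd 0.1535 z 0.1534 xy [0.5453 0.183 ] f [ 0.7  1.2 -0.1]
17.09 cmd 0.1520 z 0.1519 xy [0.5453 0.183 ] f [ 0.7  0.1 -0.1]
17.38 cmd 0.1505 z 0.1504 xy [0.5453 0.183 ] f [ 0.6  0.8 -1. ]
17.66 cmd 0.1490 z 0.1489 xy [0.5453 0.183 ] f [ 1.9  1.2 -0.1]
17.94 cmd 0.1475 z 0.1474 xy [0.5456 0.183 ] f [ 1.1 -0.1 -0.3]
18.23 cmd 0.1460 z 0.1459 xy [0.5456 0.183 ] f [2.1 0.4 0.6]
```

It went in smoothly to about 21 mm. Before pressing I'll check the sideways play: about ±1 mm confirms the 16 mm slot, while ±3 mm would mean the 20 mm one.

Run:
```python
from ins import *
b=np.load("base.npy"); x,y,z=np.load("xy.npy")
n=np.array([np.sin(.062),np.cos(.062)])
for s in (1,-1):
    for d in np.arange(.0005,.0036,.0005):
        t=np.array([x,y])+s*d*n; robot.servo_line([*t,z],qq,speed=.02); robot.pause(.05)
        f=np.mean([F() for _ in range(1)],0)-b; print(s,round(d*1e3,1),f.round(1))
        if abs(f[1])>6: break
    robot.servo_line([x,y,z],qq,speed=.03)
print(monitor.get_obs()["clock"])
```

```text
1 0.5 [ 0.2 -0.2  0.2]
1 1.0 [-0.2  0.2 -0.9]
1 1.5 [-0.5 -1.9 -0.6]
1 2.0 [-0.5 -4.1  0.1]
1 2.5 [-1.  -7.1  2.4]
-1 0.5 [-1.   1.6 -0.8]
-1 1.0 [-1.9  2.2 -0.8]
-1 1.5 [ 0.   6.3 -2.5]
21.125
```

The play is about 2.2 mm in total, so this is the 16 mm dock, and the centre is 0.4 mm further +y. Now I'll press.

Run:
```python
from ins import *
b=np.load("base.npy"); x,y,z=np.load("xy.npy"); y+=.0004
xy,z=run([x,y],z,.105,.0015,4,b,dt=.02,tol=3)
xy,z=run(xy,z,.1,.0006,16,b,dt=.02,tol=3)
np.save("xy.npy",np.r_[xy,z]); o=monitor.get_obs(); print(o["finger_gap"]*94,o["gripper_force"])
```

```text
21.39 cmd 0.1445 z 0.1445 xy [0.5459 0.1834] f [ 1.4  0.5 -0.6]
21.66 cmd 0.1430 z 0.1430 xy [0.5459 0.1834] f [ 1.2  0.1 -1.3]
21.93 cmd 0.1415 z 0.1414 xy [0.5459 0.1834] f [ 1.2  0.4 -0.1]
22.19 cmd 0.1400 z 0.1398 xy [0.5459 0.1834] f [ 1.8  0.1 -1.2]
22.46 cmd 0.1385 z 0.1384 xy [0.5459 0.1834] f [ 2.   1.3 -0.4]
22.73 cmd 0.1370 z 0.1369 xy [0.5459 0.1834] f [ 0.9  0.9 -0.4]
22.99 cmd 0.1355 z 0.1354 xy [0.5459 0.1834] f [ 0.9  0.3 -1. ]
23.26 cmd 0.1340 z 0.1339 xy [0.5459 0.1834] f [ 0.8  1.4 -1.2]
23.52 cmd 0.1325 z 0.1324 xy [0.5459 0.1834] f [ 0.7  0.6 -1. ]
23.79 cmd 0.1310 z 0.1309 xy [0.5459 0.1834] f [ 1.6  0.7 -1.9]
24.06 cmd 0.1295 z 0.1294 xy [0.5459 0.1834] f [ 0.5 -1.1 -0.6]
24.32 cmd 0.1280 z 0.1280 xy [0.5459 0.1834] f [0.6 1.  0.4]
24.59 cmd 0.1265 z 0.1266 xy [0.5459 0.1834] f [ 0.5 -0.6  4.6]
STOP
24.86 cmd 0.1259 z 0.1260 xy [0.5459 0.1834] f [-0.1  0.2  7.8]
25.12 cmd 0.1253 z 0.1254 xy [0.5459 0.1834] f [ 0.8 -0.4  7. ]
25.39 cmd 0.1247 z 0.1248 xy [0.5459 0.1834] f [0.2 0.5 7. ]
25.66 cmd 0.1241 z 0.1241 xy [0.5459 0.1834] f [0.8 0.8 6.7]
25.93 cmd 0.1235 z 0.1235 xy [0.5459 0.1834] f [1.6 1.  6.5]
26.19 cmd 0.1229 z 0.1229 xy [0.5459 0.1834] f [ 1.6 -0.5  7.6]
26.46 cmd 0.1223 z 0.1225 xy [0.5459 0.1834] f [ 0.2  0.7 10.6]
26.73 cmd 0.1217 z 0.1224 xy [0.5459 0.1834] f [-1.8 -0.9 19.2]
STOP
15.652828948893612 30.003584325313568
```

The contact travelled at about 7 N, then stopped hard at 19 N, so it is home. I'll hold, release, retreat and check.

Run:
```python
from ins import *
x,y,z=np.load("xy.npy"); b=np.load("base.npy"); robot.pause(.2); print((F()-b).round(1))
robot.set_gripper(0.32); o=monitor.get_obs(); print(o["finger_gap"]*94,(F()-b).round(1))
robot.servo_line([x,y,.30],qq,speed=.12); robot.pause(.3); 
d=shot("wrist","w6"); print(monitor.get_obs()["clock"])
robot.servo_line([.45,y,.33],qq); shot("side","s6")
s=cv2.imread("pics/s6.png"); w=cv2.imread("pics/w6.png")
cv2.imwrite("pics/fin.png",np.hstack([cv2.resize(s[200:500,230:480],(390,468)),cv2.resize(w[200:,200:600],(400,400)).copy() if 0 else cv2.resize(w[150:550,220:560],(398,468))]))
```

```text
[-2.1 -0.9 19. ]
29.965510575726636 [-0.3  0.7  3.4]
29.3667
```

View pics/fin.png

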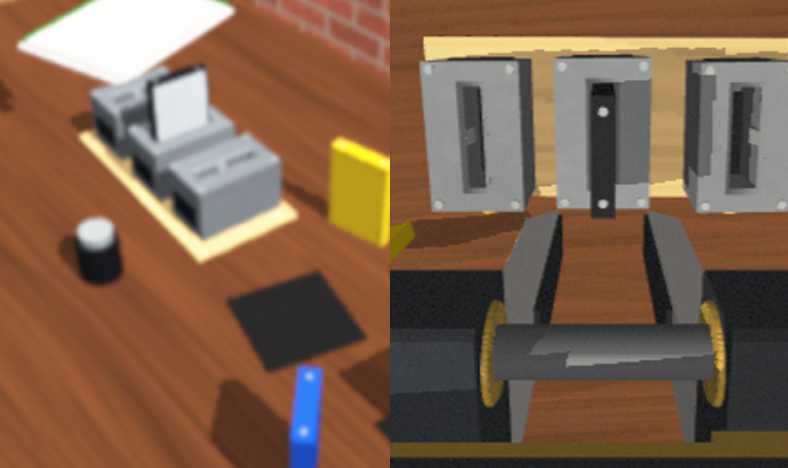

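The module stands upright and in line in the middle dock, the other two docks are empty and the gripper is clear, so I'll hand in.

```bash
python3 -c "
from cell import workorder
print(workorder.hand_in())"
```

```text
the job is handed in; nothing more can be done
None
```

I plugged the module from the square mat, felt as 16 mm thick, into the 16 mm dock, pressed it to its hard stop at about 19 N, let go and handed the job in; no verdict came back.

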